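Hang the wet glass plate in the dryer and start its fan

ROBOT

A 6-joint arm with a two-finger parallel gripper is mounted at the origin on a cart in front of the work surface, level with it; the furniture and walls round the work are solid. World frame = base frame: x ahead of the robot, y to its left, z up, the work surface at z = 0. Lengths are in m, angles in rad, forces in N, time in s.
With the tool pointing down it reaches from about 0.35 to 0.85 m from the base axis. Payload 8.1 kg.
Tool frame: the origin (TCP) lies midway between the tips of the shut fingers; the grasp point (between the pads) lies 19 mm behind it; z points along the fingers, y is the line along which they close (so a half turn about z gives the same grasp; the last joint's range is limited). The gripper opens to 93 mm and grips with 3 to 60 N. Pads are 15 mm wide; open, the fingers measure 128 mm over their backs; the gripper's body (75 mm by 188 mm) begins 65 mm behind the grasp point.
Start: joints at [-1.429, 0.13, 1.488, -0, 1.523, -0.085], TCP at [0.135, -0.585, 0.219] pointing down, gripper open.
Joint ranges: [-2.96, 2.96], [-0.89, 2.26], [0.02, 2.5], [-1.34, 4.48], [0, 2.73], [-2.66, 2.66]. Speed limits (rad/s): [2.39, 2.39, 2.79, 3.14, 3.14, 3.14].

INTERFACE

Orientations are given as a rotation vector (axis times angle).
In Python, from plant import robot, cams gives the robot as it stands. The module is installed in compiled form; this text tells all that it offers.
- The arm moves only by the tool play_rows, never from a script. Its arguments are lists of equal length, an entry for each row: "slide": the shift along the tool's x, y, z scaled (see below), a list of three; "twist": the turn, a rotation vector about the tool's x, y, z scaled (see below), a list of three. A call has exactly 8 rows; each row shifts and turns the commanded pose from where the row before left it, along the tool's axes as they then stand; what a row does not reach is not made up. The controller multiplies each number of a shift by 25 cm and each number of a turn by 60 degrees. A row lasts 1/10 s, in which the tool goes at most 50 mm and 8.59 degrees, less where a joint would pass 70% of its speed; a pose out of reach is approached as far as the arm can. A call with a number of a shift or a turn outside -1 to 1 is refused whole. A call with a gripper value outside its range is refused whole. "fingers" is the closure, from -1 (fully open) to 1 (shut), set as the call begins (left out, the last holds). The fingers move at their own pace and stop on an object; "force" is the grip in N (left out, the last holds). Time passes only in rows, so rows that do not move let the fingers close, or fill a call up. It gives the time, the measured TCP pose, the force, the opening and the grip force at its end, in the units of the state.
- robot.read_state(): the state, without advancing time (a new reading comes with each control period).
- cams.read_camera(name): name is "side" or "top"; returns (picture, depth): 384x512x3 uint8, red, green, blue; 384x512 float32, m along the optical axis (not along the pixel's ray), 0 where there is no reading.
- cams.get_calibration(name): a dict with "fx", "fy", "cx", "cy" (pixels), "k1" (the pictures are not rectified: a ray, as slopes to the right and down, at radius r is drawn at 1 + k1 r^2 times it, then the intrinsics apply), "world_from_camera" (4x4, takes a point from camera to world coordinates). Camera axes: x right, y down, z forward; pixel columns grow to the right and rows downward; lengths in m; the calibration is good to about 2 mm. A picture is of the moment at which its call begins. get_calibration takes no time and is no camera call.
- robot.close_job(): hands the job in; it is judged then, once.
The state is a dict: "t": time; "q": joint angles; "dq": joint speeds; "joint_torque": joint torques, N m; "tool_pos": TCP position; "orientation": TCP orientation; "force": force on the tool from outside, world axes, zero at the start; "wrist_torque": the same for the moment, N m; "opening": finger opening in m; "gripper_force": force on a finger pad.
Only numpy, scipy, OpenCV 4.12 (cv2) and the standard library are available. Lean on these libraries where they do the work, as an engineer would, in place of code of your own. Each camera call takes 0.05 s, during which the arm holds its last target. There are 200 camera calls.

TASK

Take the glass plate with the orange grip from the drip stand and lower it into the wide gap between the plates already hanging in the dryer, so that both of its hooks sit on the dryer's rails and air can pass on either side of it; do not drop it or shift the plates already hanging. Then, once it hangs and is let go, flip the dryer's fan switch over to the side of the green dot. Leave everything else standing where it is.

Things in the scene. Friction and masses are not known exactly. Their poses are not given: they have to be found in the camera images.
- wet_hanger: Steel hanger holding an upright glass plate. Origin: centre of its orange grip (26 mm along x, 14 along y, 24 along z). x along the crossbar, y through the plate, z up; same if turned half round. Frame below: 102 wide, 12 thick (y), down to 119 mm below the origin. Crossbar 166 long, 10 wide (y), from 28 to 34 mm below the origin. 0.11 to 0.2 kg. Starts hooked on the drip stand's rails, origin 144 mm high.
- wet_hook (a point): Point under the crossbar where the +x hook of wet_hanger sits on a rail: x +70, z -34 mm from the hanger's origin (the other hook: x -70). The hooks open downwards and take the 6 mm rail: 11 mm wide inside at the top, flaring to 20; the lips reach 11 mm below this point. Hung in the dryer this point is 110 mm high.
- dry_1: Grey-gripped plate hanger, same shape and axes as wet_hanger, origin at its grip's centre; hangs loose on the dryer's rails, first along the dryer's +y. 34 to 40 mm from dry_2.
- dry_2: Grey-gripped plate hanger, same shape and axes as wet_hanger, origin at its grip's centre; hangs loose on the dryer's rails, second along the dryer's +y. The wide gap, 66 to 74 mm between grip centres, lies between dry_2 and dry_3.
- dry_3: Grey-gripped plate hanger, same shape and axes as wet_hanger, origin at its grip's centre; hangs loose on the dryer's rails, third along the dryer's +y. It bounds the wide gap on the other side.
- dry_4: Grey-gripped plate hanger, same shape and axes as wet_hanger, origin at its grip's centre; hangs loose on the dryer's rails, last along the dryer's +y. 34 to 40 mm from dry_3.
- dryer: Plate dryer, fixed. Origin at table level midway between the rails; x from its open front to the fan casing, y along the rails. Two plain steel rails 6 mm thick at x = -70 and +70 mm, y = -122 to 122, tops 110 mm high. Base 10 mm high; end panels 102 mm high at y = -119 and 119; fan casing 100 mm high, x = 87 to 123. Grey switch box: x = -55 to 55, y = -191 to -121, top 85 mm high.
- bat (a joint): Angle of the fan switch's steel bat, on top of the switch box, about the dryer's y axis: 0 off (leans 0.35 rad to the dryer's -x, the open front), 0.7 on (leans as far to +x, to the green dot). A spring throws it from the centre (0.35) to the nearer side; pushing it over takes about 1 N at the tip.
- bat_tip (a point): Point on the bat's axis 2 mm below its top and 33 mm from the pivot, about 120 mm high; the bat is 10 mm thick there, 6 mm at the foot. The pivot is at x = 0, y = -156, z = 89 mm in the dryer's frame; the green dot is flat on the box top at x = 30, y = -156 mm.
- drip_stand: Drip stand fixed to the table: white tray 190 x 112 x 14 mm with two steel rails 6 mm thick, 102 mm long, along its y at x = -70 and +70 mm, tops 110 mm above the table, on posts at their ends. Origin: centre of the underside.
- measure: Clear plastic measuring cup, 67 mm wide, 74 mm tall; a bystander. Origin: centre of its underside.
- bottle: Brown bottle with black cap, 54 mm wide, 118 mm tall; a bystander. Origin: centre of its underside.
- timer: Red and white kitchen timer, 58 mm wide, 49 mm tall; a bystander. Origin: centre of its underside.

How it is judged:
By the outcome, as a careful person would: the job done as asked, in the order asked, and still so for the second after the job is handed in, with the robot touching nothing.
It also fails if it takes over 61 s, if anything falls off the work surface, if the arm or the gripper's body presses on something with over 40 N, if the wrist force passes 120 N, or if a joint passes its speed limit or range.

## Working session

There is one attempt and no reset: what is moved stays moved. The work goes in short steps, Python scripts to look and compute and a tool call to move; the robot and the scene stay as the last step left them, time stands still between calls to the robot, and variables do not carry over. Pictures are saved under pics/ and viewed, at most 10 in all, crops included, and the job is handed in when it is done.

Besides the shell and the picture viewer there is one more tool, called by a JSON object that holds its "op" and its "data". play_rows: Moves the arm, as the interface text tells. Shifts and turns lie within -1 to 1; 1 stands for 25 cm of shift or 60 degrees of turn. Its arguments: {"type":"object","properties":{"slide":{"type":"array"},"twist":{"type":"array"},"fingers":{"type":"number"},"force":{"type":"number"}},"required":["slide","twist"]}

```bash
mkdir -p pics; cat > h.py <<'E'
import numpy as np, cv2
from plant import robot, cams
def cloud(d,c):
    v,u=np.mgrid[0:d.shape[0],0:d.shape[1]].astype(float)
    x=(u-c["cx"])/c["fx"]; y=(v-c["cy"])/c["fy"]; X,Y=x.copy(),y.copy()
    for _ in range(10):
        s=1+c["k1"]*(X*X+Y*Y); X,Y=x/s,y/s
    P=np.stack([X*d,Y*d,d,np.ones_like(d)],-1)@np.array(c["world_from_camera"]).T
    P[d==0]=np.nan
    return P[...,:3]
E
python3 - <<'E'
from h import *
for n in("top","side"):
    p,d=cams.read_camera(n); c=cams.get_calibration(n)
    np.savez(f"{n}0.npz",p=p,d=d); cv2.imwrite(f"pics/{n}0.png",p[...,::-1])
    print(n,{k:np.round(v,3).tolist() for k,v in c.items()})
s=robot.read_state(); print(s)
E
```

```text
top {'fx': 406.789, 'fy': 406.789, 'cx': 260.669, 'cy': 195.32, 'k1': -0.012, 'world_from_camera': [[0.003, -0.996, 0.094, 0.508], [-1.0, -0.001, 0.015, -0.009], [-0.015, -0.094, -0.995, 1.277], [0.0, 0.0, 0.0, 1.0]]}
side {'fx': 405.901, 'fy': 405.901, 'cx': 256.129, 'cy': 189.773, 'k1': -0.079, 'world_from_camera': [[1.0, 0.021, -0.007, 0.611], [0.014, -0.356, 0.934, -1.094], [0.017, -0.934, -0.356, 0.541], [0.0, 0.0, 0.0, 1.0]]}
{'t': 0.1, 'q': array([-1.42941232e+00,  1.31080548e-01,  1.48914988e+00, -3.96608821e-05,
        1.52298994e+00, -8.53744512e-02]), 'dq': array([-6.48677152e-04, -1.14648795e-03, -2.03192311e-03,  5.09484272e-05,
        5.34160191e-04,  6.47341650e-04]), 'joint_torque': array([ 6.65238640e-04, -5.61343360e+01, -4.93096089e+01,  7.69859366e-02,
        2.91145529e-02, -6.95069730e-05]), 'tool_pos': array([ 0.1348432 , -0.58413641,  0.21770664]), 'orientation': array([-3.11980606e+00, -3.55247763e-01,  1.33725086e-04]), 'force': array([-0.12855082, -0.46977459, -1.14640303]), 'wrist_torque': array([-0.01631909,  0.03103299,  0.03039296]), 'gripper_force': 0.0, 'opening': 0.0930903537934236}
```

View pics/top0.png

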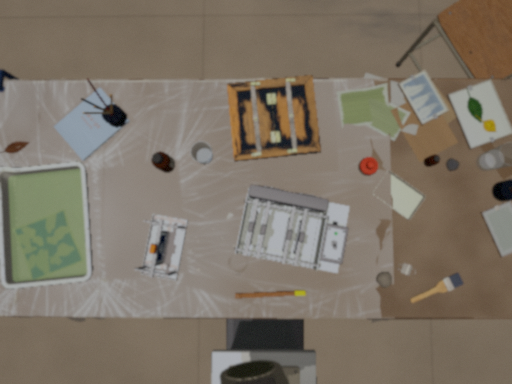

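View pics/side0.png

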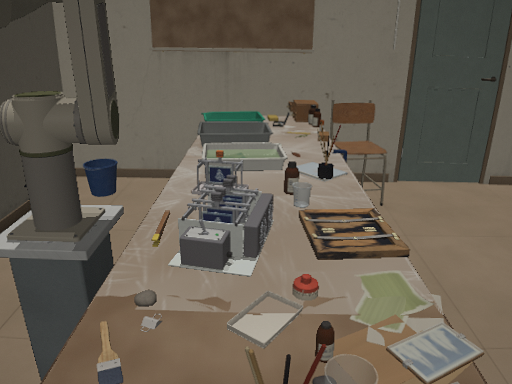

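The top view shows the drip stand around (165,247) with the orange grip at about (154,249). The dryer is around (290,230) with its switch box on the right at (335,240), and the fan casing is on the far side. I'll zoom in on both.

```bash
python3 - <<'E'
from h import *
z=np.load("top0.npz"); p=z["p"][...,::-1]
a=cv2.resize(p[175:285,230:360],None,fx=6,fy=5.4,interpolation=cv2.INTER_CUBIC)
cv2.imwrite("pics/dry.png",cv2.resize(p[178:280,228:358],(780,600*102*6//612),interpolation=cv2.INTER_CUBIC))
s=np.load("side0.npz"); q=s["p"][...,::-1]
cv2.imwrite("pics/mix.png",np.hstack([cv2.resize(p[205:290,130:200],(420,510),interpolation=cv2.INTER_CUBIC),cv2.resize(q[145:270,175:270],(380,510),interpolation=cv2.INTER_CUBIC)]))
P=cloud(z["d"],cams.get_calibration("top"))
# grips: orange and height map
R=P[178:280,228:358].reshape(-1,3)
for lo,hi in((.147,.17),(.125,.147),(.113,.125),(.1,.113)):
    m=(R[:,2]>lo)&(R[:,2]<hi); print(lo,hi,m.sum())
uv=[(263,228),(154,249)]
for u,v in uv: print(P[v,u])
np.set_printoptions(precision=0,suppress=True,linewidth=250)
print((P[228:264:2,140:190:2,2]*1000))
E
```

```text
0.147 0.17 200
0.125 0.147 9
0.113 0.125 621
0.1 0.113 897
[0.52345491 0.00116188 0.1531454 ]
[0.46503592 0.30115866 0.1533706 ]
[[  1.   1.  -4.   2.   3.   8.   6.   7.   6. 120. 116. 100.   2.   4.   2.   4.   2.   4.   6.   0.   3.  36.   7.   7.  -3.]
 [  3.  -2.   1.  -1.  -3.   5.   2.   4.   3. 116. 116.   2.   3.   6.  -2.   0.   3.  -0.   5.   5.   3.   2.  15.  -1.   3.]
 [ -0.  -4.   0.  -2.  -6.   4.  -0.   2.  -1. 115. 115.  94.  75.  49.  -0.   1.  -2.   2.   1.   3.   8.   3.  11.  -1.  -2.]
 [ -4.   3.   6.  -2.  10.   3.   2.   5.   3. 117.  nan  76.  53.  31.   1.   1.   3.   1.   4.   2.  -0.   2.  16.  -4.   4.]
 [  0.  -3.   1.  -2.  13.   5.   5.   0. 118. 113.  94.  77.  50.  34.  -1.   6.   7.  -3.   6.   5.   3.   2.   5.   1.   0.]
 [ -2.   3.   2.   2.   9.   3.   5.   2. 119. 116.  92.  68.  47.  29.   3.   3.   2.   5.   0.   4.   4.   2.   4.  -2.   3.]
 [  1.   3.   4.   0.  10.  -1.   1.   3. 113. 118.  89.  64.  42.  32.   6.   5.   5.   5.  -0.   1.  -2.   1.   5.  -1.   0.]
 [ -2.  -2.   4.  -2.   5.   3.   4.   2. 116. 114.  85.  58.  32.  nan   7
[... 633 characters left out ...]
 3.   4.   3.   5.  -2.  -3.  -1.  12.   2.  -6.  -1.  -1.]
 [ -2.  -4.  13.   6.   6.   5.   5. 118. 116.  83.  57.  31.   0.   4.  -2.  -2.  -1.   6.   5.   1.  10.   4.  -5.  -0.  -2.]
 [  3.   1.  16.   1.   4.   3.   2. 117. 113.  72.  50.  27.   3.   2.   0.  -2.   0.  -1.   5.   4.  11.  -1.  -5.  -3.  -3.]
 [  1.  -2.  11.   1.   4.   3. 114. 113.  92.  72.  50.  28.  -2.   9.   2.  -1.   5.   2.   4.   5.   8.  nan  -0.  -2.  -4.]
 [ -1.   4.   4.   1.   0.   2. 116. 115.  95.  68.  43.  28.   1.   1.  -1.   3.   5.   2.   2.   2.   1.   3.   2.   1.  -2.]
 [ -0.  -2.   8.   4.  -2.   0. 118. 120.  89.  61.  49.  30.   3.  -1.   4.   5.  10.   3.   5.  10.   0.   5.   4.   3.  -2.]]
```

View pics/dry.png

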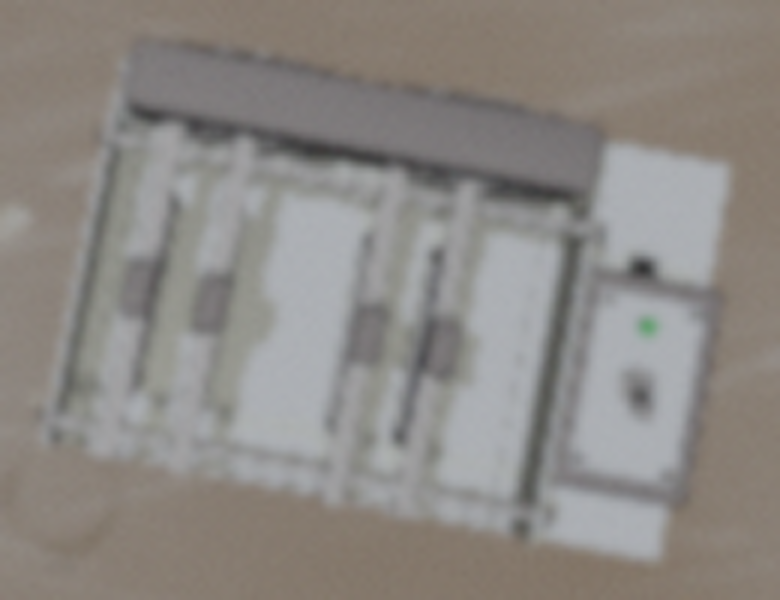

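View pics/mix.png

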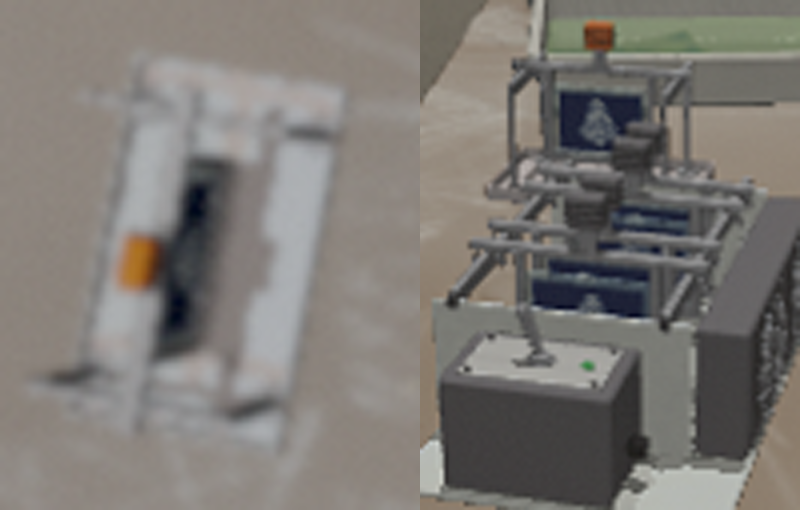

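In the dryer crop, dry_1 to dry_4 have their grips at (440,345), (367,333), (210,303) and (138,288), with the wide gap between the middle two. The switch box has its green dot at (648,326), and the bat at (637,390) leans to the front. In the second crop the orange grip is at (140,262) and the bar leans slightly.

```bash
cat >> h.py <<'E'
def ray(uv,z,c):
    "pixels -> world points on plane z"
    uv=np.atleast_2d(uv).astype(float); x=(uv[:,0]-c["cx"])/c["fx"]; y=(uv[:,1]-c["cy"])/c["fy"]; X,Y=x.copy(),y.copy()
    for _ in range(10):
        s=1+c["k1"]*(X*X+Y*Y); X,Y=x/s,y/s
    T=np.array(c["world_from_camera"]); r=np.stack([X,Y,np.ones_like(X)],-1)@T[:3,:3].T
    return T[:3,3]+r*((z-T[2,3])/r[:,2])[:,None]
def grips(d,c,zt=.156,zlo=.138,zhi=.175):
    P=cloud(d,c); m=((P[...,2]>zlo)&(P[...,2]<zhi)); m[:175]=0; m[290:]=0; m[:,:130]=0; m[:,360:]=0
    n,l,st,ce=cv2.connectedComponentsWithStats(m.astype(np.uint8),connectivity=8)
    return [(st[i,4],ce[i].round(1),ray(ce[i],zt,c)[0]) for i in range(1,n) if st[i,4]>15]
E
python3 - <<'E'
from h import *
np.set_printoptions(precision=4,suppress=True,linewidth=200)
z=np.load("top0.npz"); c=cams.get_calibration("top"); P=cloud(z["d"],c)
for g in grips(z["d"],c): print(*g)
v,u=np.mgrid[0:384,0:512]
def fit(name,m,zt):
    q=ray(np.stack([u[m],v[m]],-1),zt,c)[:,:2]
    r=cv2.minAreaRect((q*1000).astype(np.float32)); print(name,m.sum(),r, P[m][:,2].mean())
win=lambda a,b,e,f:(u>a)&(u<b)&(v>e)&(v<f)
k=lambda lo,hi:(P[...,2]>lo)&(P[...,2]<hi)
def big(m):
    n,l,st,ce=cv2.connectedComponentsWithStats(m.astype(np.uint8)); return l==1+np.argmax(st[1:,4])
fit("casing",big(win(245,335,180,215)&k(.09,.111)&(z["p"].sum(-1)<480)),.1)
fit("box",big(win(315,352,220,265)&k(.077,.094)),.085)
# bars: strips z .108-.124
for nm,(a,b,e,f) in {"wetbar":(140,175,215,280)}.items():
    m=win(a,b,e,f)&k(.110,.123); q=ray(np.stack([u[m],v[m]],-1),.116,c)[:,:2]; print(nm,m.sum(),q.mean(0),np.ptp(q,0),cv2.fitLine((q*1000).astype(np.float32),cv2.DIST_HUBER,0,.01,.01).ravel())
g=(z["p"][...,1].astype(int)-z["p"][...,0]>40)&win(315,352,220,265); print("dot",g.sum(),ray([[u[g].mean(),v[g].mean()]],.085,c))
o=(z["p"][...,0].astype(int)-z["p"][...,2]>70)&win(140,170,235,265); print("orange",o.sum(),u[o].mean(),v[o].mean(),ray([[u[o].mean(),v[o].mean()]],.156,c))
E
```

```text
52 [250.4 226.9] [0.5264 0.0358 0.156 ]
51 [262.7 229.3] [0.5199 0.0018 0.156 ]
51 [288.7 234.4] [ 0.506  -0.0694  0.156 ]
54 [301.  237.1] [ 0.4989 -0.103   0.156 ]
62 [152.3 248.4] [0.4668 0.3051 0.156 ]
casing 1047 ((612.5541381835938, -72.10592651367188), (237.38189697265625, 45.619022369384766), 77.33179473876953) 0.09874920010113146
box 855 ((480.0433349609375, -203.77191162109375), (66.85475158691406, 109.14671325683594), 79.03157806396484) 0.08476927667571356
wetbar 256 [0.4655 0.3062] [0.1611 0.0912] [  0.9885  -0.151  465.4645 306.66  ]
dot 2 [[ 0.5103 -0.2093  0.085 ]]
orange 38 152.52631578947367 248.31578947368422 [[0.467  0.3046 0.156 ]]
```

{"op": "play_rows", "data": {"slide": [[0,0,-0.02],[0,0,-0.02],[0,0,-0.02],[0,0,-0.02],[0,0,-0.02],[0,0,-0.02],[0,0,-0.02],[0,0,-0.02]], "twist": [[0,0,-0.1417],[0,0,-0.1417],[0,0,-0.1417],[0,0,-0.1417],[0,0,-0.1417],[0,0,-0.1417],[0,0,-0.1417],[0,0,-0.1417]], "fingers": -1, "force": 20}}

```text
t: 0.9
tool_pos: [0.1349, -0.5843, 0.2582]
orientation: [-2.382, -2.047, -0.001]
force: [0.1, 0.1, -0.7]
opening: 0.0929
gripper_force: 0.0
```

{"op": "play_rows", "data": {"slide": [[0.14,0.137,0],[0.14,0.137,0],[0.14,0.137,0],[0.14,0.137,0],[0.14,0.137,0],[0.14,0.137,0],[0.14,0.137,0],[0.14,0.137,0]], "twist": [[0,0,0],[0,0,0],[0,0,0],[0,0,0],[0,0,0],[0,0,0],[0,0,0],[0,0,0]]}}

```text
t: 1.7
tool_pos: [0.4505, -0.3492, 0.2583]
orientation: [-2.388, -2.04, 0.0]
force: [-0.3, -0.6, -0.8]
opening: 0.0929
gripper_force: 0.0
```

{"op": "play_rows", "data": {"slide": [[0.16,-0.021,0],[0.16,-0.021,0],[0.16,-0.021,0],[0.16,-0.021,0],[0.16,-0.021,0],[0.16,-0.021,0],[0.16,-0.021,0],[0.16,-0.021,0]], "twist": [[0,0,0],[0,0,0],[0,0,0],[0,0,0],[0,0,0],[0,0,0],[0,0,0],[0,0,0]]}}

```text
t: 2.5
tool_pos: [0.4573, -0.0267, 0.2583]
orientation: [-2.389, -2.04, 0.0]
force: [0.5, 1.3, 0.5]
opening: 0.0929
gripper_force: 0.0
```

{"op": "play_rows", "data": {"slide": [[0.1645,-0.021,0],[0.1645,-0.021,0],[0.1645,-0.021,0],[0.1645,-0.021,0],[0.1645,-0.021,0],[0.1645,-0.021,0],[0.1645,-0.021,0],[0.1645,-0.021,0]], "twist": [[0,0,0],[0,0,0],[0,0,0],[0,0,0],[0,0,0],[0,0,0],[0,0,0],[0,0,0]]}}

```text
t: 3.3
tool_pos: [0.4673, 0.3049, 0.2582]
orientation: [-2.388, -2.041, 0.001]
force: [0.3, -0.2, -0.5]
opening: 0.093
gripper_force: 0.0
```

```bash
cat >> h.py <<'E'
from scipy.spatial.transform import Rotation as Rn
def to(x,y,z):
    s=robot.read_state(); R=Rn.from_rotvec(s["orientation"]).as_matrix()
    d=R.T@(np.array([x,y,z])-s["tool_pos"]); print("pos",s["tool_pos"].round(4),"total units",(d/.25).round(4),"mm",(d*1000).round(1)); return d/.25
def yaw(): 
    R=Rn.from_rotvec(robot.read_state()["orientation"]).as_matrix(); return np.degrees(np.arctan2(R[1,1],R[0,1])), R[:,2].round(4)
E
python3 - <<'E'
from h import *
np.set_printoptions(precision=4,suppress=True)
to(.467,.305,.127); print(yaw())
s=np.load("side0.npz"); c=cams.get_calibration("side"); P=cloud(s["d"],c); p=s["p"].astype(int)
m=(p[...,0]-p[...,2]>70)&(P[...,2]>.12); m[:140]=0;m[170:]=0;m[:,:200]=0;m[:,240:]=0
Q=P[m]; print(m.sum(),Q.mean(0),Q.min(0),Q.max(0))
p,d=cams.read_camera("side"); cv2.imwrite("pics/s1.png",p[...,::-1])
p,d=cams.read_camera("top"); cv2.imwrite("pics/t1.png",p[...,::-1]);np.savez("top1.npz",p=p,d=d)
c=cams.get_calibration("top");P=cloud(d,c)
print((P[225:275:3,130:180:3,2]*1000).round())
E
```

```text
pos [0.4673 0.3049 0.2582] total units [ 0.0003 -0.0008  0.5247] mm [  0.1  -0.2 131.2]
(np.float64(-8.977573253761417), array([-0.0005, -0.0004, -1.    ]))
20 [0.4666 0.3014 0.1488] [0.4554 0.2951 0.1339] [0.4767 0.3109 0.1574]
[[371. 386. 384. 364. 365. 362.   0.   8.  -4.   4. 112. 112. 108. 111.
  110.   1.   1.]
 [364. 385. 381. 366. 363. 358.  -1.  -2.   5.   6. 116.   5.   4.   1.
    4.  -1.   2.]
 [364. 384. 374. 365. 365. 355.  -3.   5.  -1. 109. 116.  85.  52.   4.
   -0.   3.   5.]
 [  2. 383.   2. 358. 355.  -1.  17.   2.   7. 115. 107.  63.  29.   5.
    5.   7.   2.]
 [  4. 386.   2. 358.   2.  -2.  13.   1.   1. 115.  94.  58.  32.   5.
    4.   1.   4.]
 [  4. 380.  -3. 360.  -0.   1.   9.  -1.   1. 114.  86.  52.  33.   2.
   -0.   0.  -0.]
 [386. 384.  -2. 358.   2.   2.   0.  -0.   0. 109.  78.  45.   2.   3.
    5.   4.   1.]
 [385. 378.   1. 359.   5.  -6.   3. 154. 153. 113.  69.  43.   2.   4.
    4.   5.   3.]
 [430. 375. 359. 354.  -0.  19.  -1. 156. 157. 116.  66.  30.   5.   2.
    3.   6.  -2.]
 [435.  -1. 360.  -2.  -2.  16.   4. 154. 147.  94.  61.  28.  -3.   2.
   -0.   4.  -1.]
 [432.   3. 357.   2.  -0.   6.   1.  -2. 111.  89.  56.  31.   5.   3.
    6.   2.   3.]
 [421.  -3. 359.  -2.   2.   4.   1.  -1. 116.  84.  50.  29.   5.   3.
    5.   3.   2.]
 [380.   0. 358.  -3.   1.   2.   5.   4. 113.  80.  41.   5.   2.   4.
   -1.   5.  11.]
 [376. 356. 356.   5.  10.   4.   0. 114. 117.  84.  53.  -0.   4.   1.
   -5.   2.  17.]
 [371. 359. 354.  66.  46.  17.   1. 116.   3.   1.   4.   5.  -0.   1.
    3.   2.  13.]
 [290. 362. 272. 107. 107. 107.   4. 118.   4.  -0.  -2.   4.  -3.  -1.
    5.   4.   1.]
 [321. 362. 272.   3.  -5.  -0.   3. 118. 111. 112. 109. 103.   6.  78.
   58.  12.  -1.]]
```

View pics/s1.png

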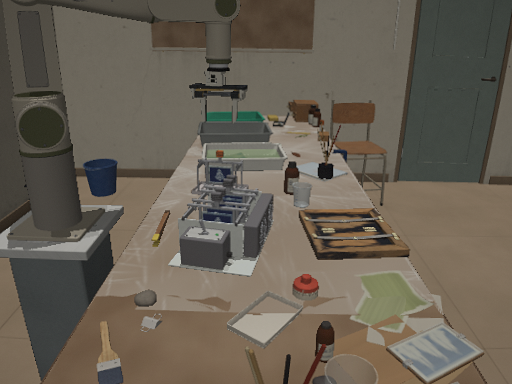

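The open gripper is above the orange grip (fingers near (220,110), grip at (220,155)). Both cameras agree on the grip's x of about 0.467, so I'll go down.

{"op": "play_rows", "data": {"slide": [[0,0,0.08],[0,0,0.08],[0,0,0.08],[0,0,0.08],[0,0,0.08],[0,0,0.06],[0,0,0.04],[0,0,0.02]], "twist": [[0,0,0],[0,0,0],[0,0,0],[0,0,0],[0,0,0],[0,0,0],[0,0,0],[0,0,0]]}}

```text
t: 4.2
tool_pos: [0.4673, 0.3028, 0.1276]
orientation: [-2.389, -2.04, 0.002]
force: [-0.9, -1.0, 1.1]
opening: 0.0932
gripper_force: 0.0
```

{"op": "play_rows", "data": {"slide": [[0,0,0],[0,0,0],[0,0,0],[0,0,0],[0,0,0],[0,0,0],[0,0,0],[0,0,0]], "twist": [[0,0,0],[0,0,0],[0,0,0],[0,0,0],[0,0,0],[0,0,0],[0,0,0],[0,0,0]], "fingers": 1, "force": 25}}

```text
t: 5.0
tool_pos: [0.4678, 0.3033, 0.1286]
orientation: [2.389, 2.041, 0.0]
force: [0.3, 0.4, -0.3]
opening: 0.0338
gripper_force: 0.0
```

{"op": "play_rows", "data": {"slide": [[0,0,0],[0,0,0],[0,0,0],[0,0,0],[0,0,0],[0,0,0],[0,0,0],[0,0,0]], "twist": [[0,0,0],[0,0,0],[0,0,0],[0,0,0],[0,0,0],[0,0,0],[0,0,0],[0,0,0]]}}

```text
t: 5.8
tool_pos: [0.4677, 0.3033, 0.1286]
orientation: [-2.389, -2.041, 0.0]
force: [-0.2, 0.3, 0.8]
opening: 0.0257
gripper_force: 25.0
```

```bash
python3 - <<'E'
from h import *
to(.467,.305,.127); print(yaw())
p,d=cams.read_camera("top"); c=cams.get_calibration("top")
for g in grips(d,c): print(*g)
s=robot.read_state(); print({k:np.round(s[k],3) for k in("force","opening","gripper_force","tool_pos","wrist_torque")})
E
```

```text
pos [0.4677 0.3033 0.1286] total units [ 0.0063 -0.0038  0.0065] mm [ 1.6 -1.   1.6]
(np.float64(-8.984860946327855), array([-1.e-04,  0.e+00, -1.e+00]))
52 [250.4 226.9] [0.52644394 0.03581584 0.156     ]
51 [262.7 229.3] [0.51987048 0.00182826 0.156     ]
52 [288.7 234.5] [ 0.50576082 -0.06935327  0.156     ]
54 [301.1 237. ] [ 0.49912868 -0.1030931   0.156     ]
{'force': array([-1.542,  0.743,  0.125]), 'opening': np.float64(0.026), 'gripper_force': np.float64(25.0), 'tool_pos': array([0.468, 0.303, 0.129]), 'wrist_torque': array([-0.027,  0.095,  0.01 ])}
```

{"op": "play_rows", "data": {"slide": [[0,0,-0.03],[0,0,-0.06],[0,0,-0.1],[0,0,-0.12],[0,0,-0.12],[0,0,-0.12],[0,0,-0.1],[0,0,-0.04]], "twist": [[0,0,0],[0,0,0],[0,0,0],[0,0,0],[0,0,0],[0,0,0],[0,0,0],[0,0,0]]}}

```text
t: 6.65
tool_pos: [0.469, 0.3038, 0.3059]
orientation: [2.388, 2.039, 0.009]
force: [-0.0, 0.0, -1.6]
opening: 0.026
gripper_force: 25.0
```

```bash
python3 - <<'E'
from h import *
s=robot.read_state(); print({k:np.round(s[k],3) for k in("t","force","opening","gripper_force","tool_pos","wrist_torque")}); print(yaw())
R=Rn.from_rotvec(s["orientation"]).as_matrix()
p,d=cams.read_camera("top"); c=cams.get_calibration("top"); P=cloud(d,c)
Q=P[(P[...,2]>.265)&(P[...,2]<.30)&(P[...,1]>.2)&(P[...,1]<.4)]; print(len(Q),Q.mean(0),np.ptp(Q,0), cv2.fitLine((Q[:,:2]*1000).astype(np.float32),cv2.DIST_HUBER,0,.01,.01).ravel())
q,e=cams.read_camera("side"); cv2.imwrite("pics/s2.png",cv2.resize(q[60:260,130:330,::-1],(600,600),interpolation=cv2.INTER_CUBIC))
E
```

```text
{'t': np.float64(6.65), 'force': array([-0.02 ,  0.048, -1.613]), 'opening': np.float64(0.026), 'gripper_force': np.float64(25.0), 'tool_pos': array([0.469, 0.304, 0.306]), 'wrist_torque': array([-0.016, -0.101, -0.02 ])}
(np.float64(-8.995002617019185), array([ 0.0055,  0.0028, -1.    ]))
144 [0.47324906 0.3045407  0.28373466] [0.16169737 0.02900439 0.03324438] [ 9.8771608e-01 -1.5625905e-01  4.7288602e+02  3.0474118e+02]
```

View pics/s2.png

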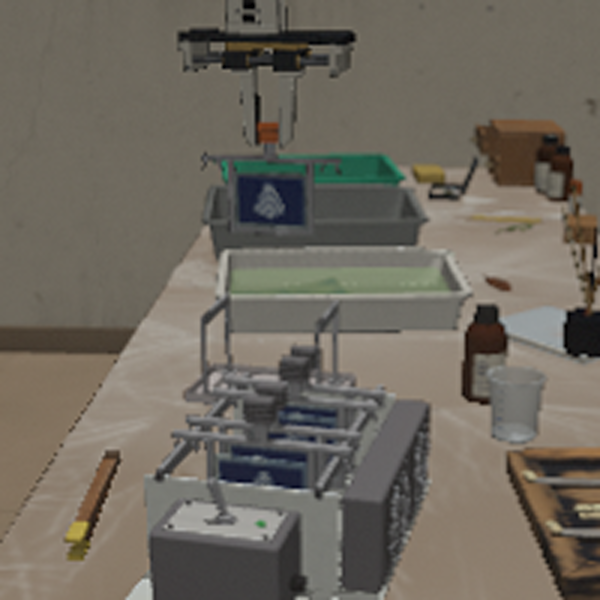

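The plate is held upright, with the orange grip at (268,132) between the fingers and the bar level and clear of the stand. Next I'll carry it over the wide gap.

{"op": "play_rows", "data": {"slide": [[-0.04,0.0118,0],[-0.08,0.0236,0],[-0.1,0.0295,0],[-0.1,0.0295,0],[-0.1,0.0295,0],[-0.1,0.0295,0],[-0.1,0.0295,0],[-0.1,0.0295,0]], "twist": [[0,0,0.0047],[0,0,0.0047],[0,0,0.0047],[0,0,0.0047],[0,0,0.0047],[0,0,0.0047],[0,0,0.0047],[0,0,0.0047]]}}

```text
t: 7.55
tool_pos: [0.4875, 0.1149, 0.2988]
orientation: [-2.428, -1.991, 0.005]
force: [-0.4, 0.9, -1.7]
opening: 0.0256
gripper_force: 25.0
```

{"op": "play_rows", "data": {"slide": [[-0.1,0.0295,0],[-0.1,0.0295,0],[-0.1,0.0295,0],[-0.1,0.0295,0],[-0.08,0.0236,0],[-0.06,0.0177,0],[-0.035,0.0103,0],[-0.012,0.0035,0]], "twist": [[0,0,0],[0,0,0],[0,0,0],[0,0,0],[0,0,0],[0,0,0],[0,0,0],[0,0,0]]}}

```text
t: 8.35
tool_pos: [0.5016, -0.0366, 0.2996]
orientation: [-2.428, -1.99, 0.003]
force: [0.2, 0.2, -1.8]
opening: 0.026
gripper_force: 25.0
```

{"op": "play_rows", "data": {"slide": [[0,0,0],[0,0,0],[0,0,0],[0,0,0],[0,0,0],[0,0,0],[0,0,0],[0,0,0]], "twist": [[0,0,0],[0,0,0],[0,0,0],[0,0,0],[0,0,0],[0,0,0],[0,0,0],[0,0,0]]}}

```text
t: 9.15
tool_pos: [0.5024, -0.0356, 0.3011]
orientation: [2.428, 1.993, 0.0]
force: [-0.0, 0.1, -2.1]
opening: 0.0258
gripper_force: 25.0
```

```bash
python3 - <<'E'
from h import *
np.set_printoptions(precision=4,suppress=True)
print(yaw()); to(.513,-.0338,.2)
p,d=cams.read_camera("top"); c=cams.get_calibration("top"); P=cloud(d,c); np.savez("top3.npz",p=p,d=d)
m=(P[...,2]>.262)&(P[...,2]<.30)&(abs(P[...,1])<.1)&(P[...,0]>.35); Q=P[m]
v,u=np.mgrid[0:384,0:512]
zt=np.median(Q[:,2]); q=ray(np.stack([u[m],v[m]],-1),zt,c)[:,:2]
print(len(Q),zt,q.mean(0),cv2.minAreaRect((q*1000).astype(np.float32)),cv2.fitLine((q*1000).astype(np.float32),cv2.DIST_HUBER,0,.01,.01).ravel())
cv2.imwrite("pics/t3.png",cv2.resize(p[170:290,200:360,::-1],(800,600),interpolation=cv2.INTER_CUBIC))
q,e=cams.read_camera("side");np.savez("side3.npz",p=q,d=e); P=cloud(e,cams.get_calibration("side")); pi=q.astype(int)
m=(pi[...,0]-pi[...,2]>70)&(P[...,2]>.27)&(abs(P[...,1])<.1); Q=P[m]; print(m.sum(),Q.mean(0),Q.min(0),Q.max(0))
E
```

```text
(np.float64(-11.245821857427396), array([ 0.,  0., -1.]))
pos [ 0.5024 -0.0356  0.3011] total units [0.0152 0.0403 0.4046] mm [  3.8  10.1 101.1]
  return _methods._mean(a, axis=axis, dtype=dtype,
  ret = ret.dtype.type(ret / rcount)
<stdin>:8: RuntimeWarning: Mean of empty slice.
  ret = um.true_divide(
Traceback (most recent call last):
cv2.error: OpenCV(4.12.0) /io/opencv/modules/imgproc/src/linefit.cpp:50: error: (-215:Assertion failed) count > 0 in function 'fitLine2D_wods'
```

```bash
python3 - <<'E'
from h import *
np.set_printoptions(precision=4,suppress=True)
z=np.load("top3.npz") 
cv2.imwrite("/tmp/t3.png",z["p"][...,::-1])
q,e=cams.read_camera("side");np.savez("side3.npz",p=q,d=e); c=cams.get_calibration("side");P=cloud(e,c); pi=q.astype(int)
m=(pi[...,0]-pi[...,2]>70)&(P[...,2]>.25)&(abs(P[...,1])<.12); Q=P[m]; print(m.sum(),Q.mean(0),Q.min(0),Q.max(0))
m=(P[...,2]>.27)&(P[...,2]<.297)&(abs(P[...,1]+.03)<.05)&(P[...,0]>.4); Q=P[m]; print("bar",m.sum(),Q.mean(0),Q.min(0),Q.max(0),np.polyfit(Q[:,0]-.5,Q[:,1],1))
m=(P[...,2]>.18)&(P[...,2]<.27)&(abs(P[...,1]+.03)<.05)&(P[...,0]>.4); Q=P[m]; print("plate",m.sum(),Q.mean(0),Q.min(0),Q.max(0)); print("y(z) x(y)",np.polyfit(Q[:,2]-.23,Q[:,1],1))
cv2.imwrite("pics/s3.png",np.hstack([cv2.resize(q[60:260,130:330,::-1],(400,400)),cv2.resize(z["p"][140:300,200:360,::-1],(400,400))]))
E
```

```text
29 [ 0.5009 -0.0384  0.3193] [ 0.4914 -0.0426  0.3076] [ 0.5106 -0.0326  0.3276]
bar 257 [ 0.5035 -0.0358  0.2845] [ 0.4218 -0.0551  0.27  ] [ 0.5849 -0.0113  0.2964] [-0.2009 -0.0351]
plate 952 [ 0.5036 -0.035   0.234 ] [ 0.4525 -0.0507  0.1975] [ 0.5532 -0.0224  0.2699]
y(z) x(y) [ 0.0287 -0.0352]
```

View pics/s3.png

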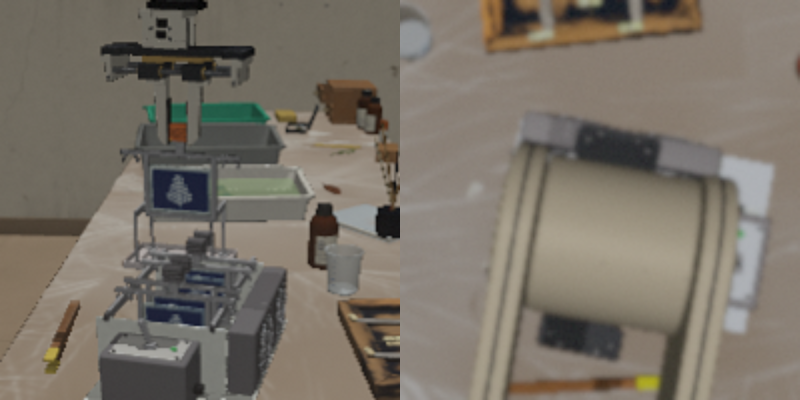

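The left half shows the plate hanging above the dryer, bar at about (180,155), with the fan casing and switch box below it. In the right half the arm hides the gap from the top camera, so I'll measure the neighbours with the side camera for a like-for-like comparison.

```bash
python3 - <<'E'
from h import *
np.set_printoptions(precision=4,suppress=True,linewidth=200)
c=cams.get_calibration("side"); th=np.radians(-11.25); X=np.array([np.cos(th),np.sin(th)]);Y=np.array([-np.sin(th),np.cos(th)]);O=np.array([.5105,-.0508])
def D(P): d=P[:,:2]-O; return np.c_[d@X,d@Y,P[:,2]]
for f in("side3.npz","side0.npz"):
    e=np.load(f)["d"]; P=cloud(e,c).reshape(-1,3); P=P[np.isfinite(P[:,0])]; Q=D(P)
    B=Q[(Q[:,2]>.1)&(Q[:,2]<.122)&(abs(Q[:,0])<.06)&(abs(Q[:,1])<.115)]
    print("bars hist",np.histogram(B[:,1],np.arange(-.08,.115,.005))[0].tolist())
    for y0 in(-.0535,-.0191,.0534,.088):
        b=B[abs(B[:,1]-y0)<.012]; print("bar",y0,len(b),b.mean(0) if len(b) else '')
    G=Q[(Q[:,2]>.135)&(Q[:,2]<.165)&(abs(Q[:,0])<.03)]
    for y0 in(-.0535,-.0191,.0534,.088):
        b=G[abs(G[:,1]-y0)<.014]; print("grip",y0,len(b),b.mean(0) if len(b) else '',b.min(0) if len(b) else '',b.max(0) if len(b) else '')
    r=Q[(Q[:,2]>.095)&(Q[:,2]<.116)&(Q[:,1]>-.01)&(Q[:,1]<.04)]
    print("rails",[(len(s),s.mean(0)) for s in(r[abs(r[:,0]+.07)<.012],r[abs(r[:,0]-.07)<.012])])
    if f=="side3.npz":
        b=Q[(Q[:,2]>.27)&(Q[:,2]<.297)&(abs(Q[:,1]-.015)<.03)&(abs(Q[:,0])<.11)]; print("wet bar",len(b),b.mean(0),b.min(0),b.max(0), b[abs(b[:,0])<.06].mean(0))
        b=Q[(Q[:,2]>.305)&(Q[:,2]<.332)&(abs(Q[:,1]-.015)<.012)&(abs(Q[:,0])<.012)]; print("wet grip",len(b),b.mean(0))
E
```

```text
bars hist [0, 0, 1, 65, 79, 30, 1, 0, 0, 2, 58, 51, 14, 3, 0, 0, 0, 0, 0, 0, 0, 0, 0, 1, 6, 63, 24, 7, 0, 0, 0, 4, 47, 22, 7, 0, 0, 0]
bar -0.0535 175 [-0.0011 -0.0585  0.1133]
bar -0.0191 128 [ 0.0031 -0.024   0.1137]
bar 0.0534 100 [0.0142 0.0491 0.1133]
bar 0.088 80 [0.0113 0.0847 0.1145]
grip -0.0535 90 [ 0.0018 -0.0609  0.1473] [-0.0125 -0.0654  0.1355] [ 0.0139 -0.051   0.1572]
grip -0.0191 64 [ 0.004  -0.0255  0.15  ] [-0.0121 -0.031   0.1364] [ 0.0139 -0.0171  0.1578]
grip 0.0534 78 [0.0014 0.0471 0.1471] [-0.0122  0.0407  0.1351] [0.0148 0.0583 0.1581]
grip 0.088 48 [0.0042 0.0825 0.1498] [-0.0107  0.0754  0.1351] [0.014  0.095  0.1578]
rails [(29, array([-0.0675,  0.022 ,  0.1073])), (19, array([0.0725, 0.0213, 0.1076]))]
wet bar 257 [-0.0098  0.0133  0.2845] [-0.0927  0.0047  0.27  ] [0.0724 0.0229 0.2964] [0.0003 0.013  0.2847]
wet grip 76 [-0.0006  0.009   0.3184]
bars hist [0, 0, 0, 66, 89, 20, 3, 0, 0, 2, 71, 42, 17, 1, 0, 0, 0, 0, 0, 0, 0, 0, 0, 0, 6, 58, 30, 8, 0, 0, 0, 7, 38, 33, 2, 0, 0, 0]
bar -0.0535 178 [-0.0017 -0.0586  0.1132]
bar -0.0191 132 [ 0.0017 -0.0241  0.1137]
bar 0.0534 102 [0.0118 0.0493 0.1132]
bar 0.088 80 [0.0106 0.0845 0.1144]
grip -0.0535 90 [ 0.0017 -0.061   0.1472] [-0.0123 -0.0674  0.1352] [ 0.0141 -0.0491  0.1587]
grip -0.0191 64 [ 0.0039 -0.0252  0.1499] [-0.0122 -0.0321  0.1362] [ 0.0142 -0.0162  0.1574]
grip 0.0534 79 [0.0012 0.047  0.1471] [-0.013   0.0403  0.1354] [0.0141 0.0594 0.1584]
grip 0.088 48 [0.0042 0.0826 0.1498] [-0.0098  0.0774  0.1355] [0.0145 0.0919 0.1578]
rails [(26, array([-0.0676,  0.0206,  0.1074])), (19, array([0.0727, 0.0211, 0.1077]))]
```

{"op": "play_rows", "data": {"slide": [[0,0.01,0],[0,0.017,0],[0,0.012,0],[0,0.005,0],[0,0,0.02],[0,0,0.04],[0,0,0.04],[0,0,0.04]], "twist": [[0,0,0],[0,0,0],[0,0,0],[0,0,0],[0,0,0],[0,0,0],[0,0,0],[0,0,0]]}}

```text
t: 10.05
tool_pos: [0.5127, -0.0377, 0.2647]
orientation: [-2.428, -1.993, 0.001]
force: [0.4, 0.3, -0.9]
opening: 0.0256
gripper_force: 25.0
```

{"op": "play_rows", "data": {"slide": [[0,0,0.06],[0,0,0.08],[0,0,0.08],[0,0,0.08],[0,0,0.06],[0,0,0.04],[0,0,0.02],[0,0,0]], "twist": [[0,0,0],[0,0,0],[0,0,0],[0,0,0],[0,0,0],[0,0,0],[0,0,0],[0,0,0]]}}

```text
t: 10.85
tool_pos: [0.5129, -0.0377, 0.1606]
orientation: [-2.428, -1.993, 0.001]
force: [-1.0, -0.3, -1.0]
opening: 0.0258
gripper_force: 25.0
```

```bash
cat > m.py <<'E'
from h import *
np.set_printoptions(precision=4,suppress=True,linewidth=200)
c=cams.get_calibration("side"); th=np.radians(-11.25); X=np.array([np.cos(th),np.sin(th)]);Y=np.array([-np.sin(th),np.cos(th)]);O=np.array([.5105,-.0508])
def D(P): d=P[:,:2]-O; return np.c_[d@X,d@Y,P[:,2]]
def look(zb,fn=None):
    p,e=cams.read_camera("side"); P=cloud(e,c).reshape(-1,3); ok=np.isfinite(P[:,0]); P=P[ok]; Q=D(P)
    if fn: cv2.imwrite(fn,cv2.resize(p[110:270,150:310,::-1],(600,600),interpolation=cv2.INTER_CUBIC))
    for y0 in(-.0535,-.0191,.0534,.088):
        b=Q[(Q[:,2]>.135)&(Q[:,2]<.165)&(abs(Q[:,0])<.03)&(abs(Q[:,1]-y0)<.014)]; print("grip",y0,len(b),b.mean(0),(b.min(0)+b.max(0))/2)
    w=(Q[:,2]>zb-.014)&(Q[:,2]<zb+.006)&(abs(Q[:,1]-.015)<.02)&(abs(Q[:,0])<.11); b=Q[w]
    print("wet bar",len(b),b.mean(0),b.min(0),b.max(0),"mid",b[abs(b[:,0])<.06].mean(0),"slope",np.polyfit(b[:,0],b[:,1],1)[0])
    pi=p.reshape(-1,3).astype(int)[ok]; g=Q[(pi[:,0]-pi[:,2]>60)&(abs(Q[:,1]-.015)<.03)&(abs(Q[:,0])<.03)]; print("orange",len(g),g.mean(0),(g.min(0)+g.max(0))/2)
    s=robot.read_state(); print({k:np.round(s[k],4) for k in("t","force","opening","gripper_force","tool_pos","wrist_torque")},yaw())
E
python3 - <<'E'
from m import *
s=robot.read_state(); look(s["tool_pos"][2]+.0154-.028,"pics/s4.png")
E
```

```text
grip -0.0535 88 [ 0.0018 -0.0605  0.1474] [ 0.0008 -0.0578  0.1464]
grip -0.0191 64 [ 0.0039 -0.0254  0.1497] [ 0.0005 -0.0233  0.1466]
grip 0.0534 22 [0.0075 0.0467 0.1438] [0.0067 0.0482 0.1444]
grip 0.088 14 [0.0116 0.0833 0.1442] [0.0108 0.0816 0.1459]
wet bar 207 [0.0019 0.0135 0.1454] [-0.0823  0.0071  0.1344] [0.0837 0.0233 0.1534] mid [-0.0001  0.0132  0.1457] slope 7.90677884029404e-05
orange 42 [-0.0006  0.0098  0.1768] [0.0008 0.0097 0.1762]
{'t': np.float64(10.9), 'force': array([ 1.2394, -0.3987, -1.5364]), 'opening': np.float64(0.0259), 'gripper_force': np.float64(24.9996), 'tool_pos': array([ 0.5134, -0.0378,  0.1615]), 'wrist_torque': array([-0.0857, -0.0532, -0.0124])} (np.float64(-11.24390807461652), array([ 0.0004, -0.0001, -1.    ]))
```

View pics/s4.png

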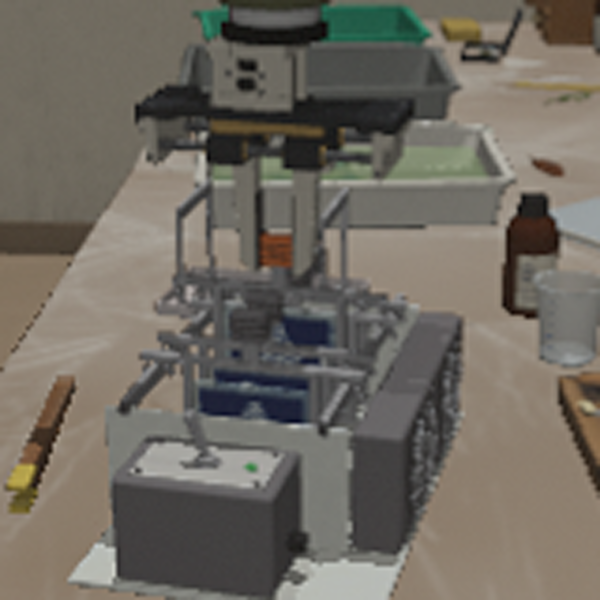

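The plate is between dry_2 and dry_3 with its grip at (277,250). Its x and y offsets match the neighbours to within 1 mm and nothing has moved, so I'll lower it onto the rails.

{"op": "play_rows", "data": {"slide": [[0,0,0.022],[0,0,0.022],[0,0,0.022],[0,0,0.02],[0,0,0.016],[0,0,0.012],[0,0,0.008],[0,0,0]], "twist": [[0,0,0],[0,0,0],[0,0,0],[0,0,0],[0,0,0],[0,0,0],[0,0,0],[0,0,0]]}}

```text
t: 11.7
tool_pos: [0.513, -0.0377, 0.1303]
orientation: [-2.428, -1.993, 0.001]
force: [0.2, 0.2, -1.4]
opening: 0.026
gripper_force: 25.0
```

```bash
python3 - <<'E'
from m import *
look(.114)
E
```

```text
grip -0.0535 92 [ 0.0016 -0.0608  0.147 ] [ 0.0011 -0.0577  0.1461]
grip -0.0191 64 [ 0.0039 -0.0253  0.1499] [ 0.0003 -0.0232  0.1468]
grip 0.0534 18 [-0.0058  0.0483  0.1538] [-0.0059  0.0492  0.1535]
grip 0.088 8 [0.0048 0.0829 0.1464] [0.0019 0.0825 0.1456]
wet bar 217 [0.0149 0.0132 0.1121] [-0.0815 -0.0049  0.1001] [0.1091 0.0295 0.1195] mid [0.0044 0.0137 0.1141] slope -0.0012304572601357937
orange 30 [0.0006 0.0102 0.1517] [0.0002 0.0103 0.1482]
{'t': np.float64(11.75), 'force': array([ 0.5458,  0.572 , -1.8175]), 'opening': np.float64(0.0257), 'gripper_force': np.float64(24.9997), 'tool_pos': array([ 0.5131, -0.0378,  0.1306]), 'wrist_torque': array([-0.0251, -0.059 , -0.0474])} (np.float64(-11.246380090603813), array([-0.0002,  0.    , -1.    ]))
```

{"op": "play_rows", "data": {"slide": [[0,0,0.0015],[0,0,0.0015],[0,0,0.0015],[0,0,0.0015],[0,0,0.001],[0,0,0.001],[0,0,0],[0,0,0]], "twist": [[0,0,0],[0,0,0],[0,0,0],[0,0,0],[0,0,0],[0,0,0],[0,0,0],[0,0,0]]}}

```text
t: 12.55
tool_pos: [0.5132, -0.0378, 0.1287]
orientation: [2.428, 1.993, -0.0]
force: [-0.3, 0.2, -1.0]
opening: 0.0259
gripper_force: 25.0
```

```bash
python3 - <<'E'
from m import *
look(.114)
E
```

```text
grip -0.0535 90 [ 0.0018 -0.0611  0.1474] [ 0.0007 -0.0581  0.1462]
grip -0.0191 64 [ 0.0039 -0.0252  0.1499] [ 0.0008 -0.0232  0.1464]
grip 0.0534 22 [-0.0054  0.0476  0.1528] [-0.0057  0.0507  0.152 ]
grip 0.088 7 [0.0035 0.083  0.146 ] [0.0013 0.0827 0.1451]
wet bar 222 [0.0206 0.0131 0.111 ] [-0.0794 -0.0042  0.1001] [0.1095 0.0348 0.1189] mid [0.0042 0.0133 0.1133] slope 0.008010239565762387
orange 29 [0.0013 0.0109 0.149 ] [0.0002 0.0115 0.1453]
{'t': np.float64(12.6), 'force': array([-0.0576,  1.2538, -1.3237]), 'opening': np.float64(0.0258), 'gripper_force': np.float64(24.9995), 'tool_pos': array([ 0.5132, -0.0378,  0.1286]), 'wrist_torque': array([-0.0731, -0.0749,  0.0087])} (np.float64(-11.247555689932772), array([ 0., -0., -1.]))
```

Bar height is 0.1133 m, the same as the hanging plates. I'll make a last small press to confirm contact.

{"op": "play_rows", "data": {"slide": [[0,0,0.001],[0,0,0.001],[0,0,0.001],[0,0,0.001],[0,0,0],[0,0,0],[0,0,0],[0,0,0]], "twist": [[0,0,0],[0,0,0],[0,0,0],[0,0,0],[0,0,0],[0,0,0],[0,0,0],[0,0,0]]}}

```text
t: 13.4
tool_pos: [0.5132, -0.0378, 0.1285]
orientation: [2.428, 1.993, 0.0]
force: [-4.6, 0.1, 6.3]
opening: 0.0257
gripper_force: 25.0
```

{"op": "play_rows", "data": {"slide": [[0,0,-0.001],[0,0,0],[0,0,0],[0,0,0],[0,0,0],[0,0,0],[0,0,0],[0,0,0]], "twist": [[0,0,0],[0,0,0],[0,0,0],[0,0,0],[0,0,0],[0,0,0],[0,0,0],[0,0,0]], "fingers": -0.3}}

```text
t: 14.2
tool_pos: [0.5132, -0.0377, 0.1279]
orientation: [-2.428, -1.993, -0.0]
force: [0.2, 0.2, -0.5]
opening: 0.0603
gripper_force: 0.0
```

```bash
python3 - <<'E'
from m import *
look(.114)
E
```

```text
grip -0.0535 87 [ 0.0018 -0.0609  0.1474] [ 0.0004 -0.0584  0.1463]
grip -0.0191 65 [ 0.004  -0.0251  0.1496] [ 0.0003 -0.0227  0.1462]
grip 0.0534 53 [0.0031 0.0481 0.1501] [0.0008 0.0505 0.1467]
grip 0.088 31 [0.     0.0819 0.1516] [-0.0004  0.083   0.1466]
wet bar 213 [0.0184 0.0132 0.1111] [-0.0802 -0.0049  0.1001] [0.1089 0.0342 0.1184] mid [0.0039 0.0134 0.1131] slope 0.0031663334321418496
orange 29 [0.0024 0.0101 0.1497] [0.0014 0.0113 0.1448]
{'t': np.float64(14.25), 'force': array([-0.375 ,  0.0732,  0.8574]), 'opening': np.float64(0.0607), 'gripper_force': np.float64(0.0), 'tool_pos': array([ 0.5132, -0.0377,  0.1279]), 'wrist_torque': array([-0.023 , -0.0136, -0.0059])} (np.float64(-11.245267219667689), array([ 0.,  0., -1.]))
```

It hangs free and the neighbours haven't moved. Now I'll retreat straight up, shut the fingers and go to the switch.

{"op": "play_rows", "data": {"slide": [[0,0,-0.01],[0,0,-0.03],[0,0,-0.05],[0,0,-0.08],[0,0,-0.1],[0,0,-0.1],[0,0,-0.06],[0,0,-0.02]], "twist": [[0,0,0],[0,0,0],[0,0,0],[0,0,0],[0,0,0],[0,0,0],[0,0,0],[0,0,0]]}}

```text
t: 15.05
tool_pos: [0.5143, -0.0379, 0.2433]
orientation: [2.426, 1.991, 0.004]
force: [0.4, 0.8, -0.4]
opening: 0.0605
gripper_force: 0.0
```

{"op": "play_rows", "data": {"slide": [[-0.085,-0.024,0],[-0.085,-0.024,0],[-0.085,-0.024,0],[-0.085,-0.024,0],[-0.085,-0.024,0],[-0.085,-0.024,0],[-0.085,-0.024,0],[-0.085,-0.024,0]], "twist": [[0,0,0],[0,0,0],[0,0,0],[0,0,0],[0,0,0],[0,0,0],[0,0,0],[0,0,0]], "fingers": 1, "force": 10}}

```text
t: 15.85
tool_pos: [0.432, -0.1956, 0.2394]
orientation: [-2.427, -1.992, 0.001]
force: [0.8, -0.1, -0.4]
opening: 0.0025
gripper_force: 0.0
```

{"op": "play_rows", "data": {"slide": [[0,0,0],[0,0,0],[0,0,0],[0,0,0],[0,0,0],[0,0,0],[0,0,0],[0,0,0]], "twist": [[0,0,0],[0,0,0],[0,0,0],[0,0,0],[0,0,0],[0,0,0],[0,0,0],[0,0,0]]}}

```text
t: 16.65
tool_pos: [0.433, -0.195, 0.2404]
orientation: [-2.428, -1.993, -0.0]
force: [0.8, -0.1, -0.3]
opening: 0.0004
gripper_force: 0.0
```

```bash
python3 - <<'E'
from m import *
look(.114); to(.433,-.1944,.106)
p,e=cams.read_camera("side"); q,_=cams.read_camera("top")
cv2.imwrite("pics/s5.png",np.hstack([cv2.resize(p[130:290,150:310,::-1],(400,400),interpolation=cv2.INTER_CUBIC),cv2.resize(q[160:300,220:360,::-1],(400,400),interpolation=cv2.INTER_CUBIC)]))
E
```

```text
grip -0.0535 89 [ 0.0019 -0.0609  0.1475] [ 0.0007 -0.0578  0.1464]
grip -0.0191 64 [ 0.004  -0.0256  0.15  ] [ 0.0011 -0.0234  0.1468]
grip 0.0534 53 [0.0031 0.0481 0.1501] [0.0003 0.0514 0.1467]
grip 0.088 47 [0.0041 0.0821 0.1503] [0.0016 0.0834 0.1467]
wet bar 219 [0.0197 0.0134 0.1109] [-0.0799 -0.0044  0.1001] [0.1088 0.0338 0.1182] mid [0.0051 0.0133 0.1133] slope 0.009541005179206906
orange 41 [0.0013 0.0117 0.1515] [0.001 0.014 0.146]
{'t': np.float64(16.7), 'force': array([-0.506 ,  0.4078, -0.0406]), 'opening': np.float64(0.0007), 'gripper_force': np.float64(0.0), 'tool_pos': array([ 0.433 , -0.1951,  0.2404]), 'wrist_torque': array([-0.0483, -0.1045, -0.0248])} (np.float64(-11.239722577996393), array([ 0.,  0., -1.]))
pos [ 0.433  -0.1951  0.2404] total units [ 0.0026 -0.0005  0.5377] mm [  0.7  -0.1 134.4]
```

View pics/s5.png

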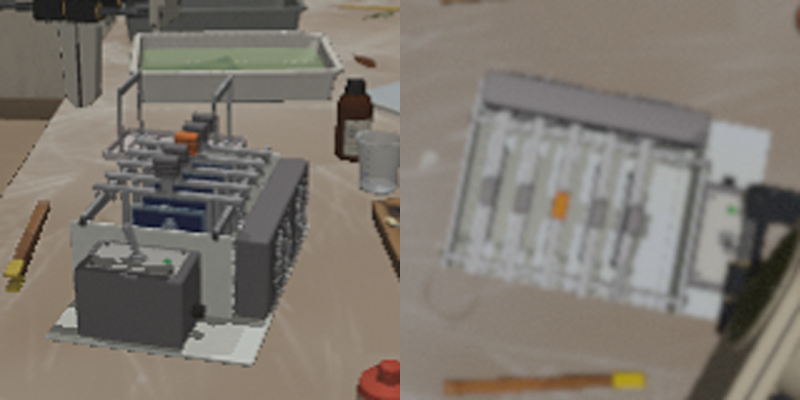

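The orange-gripped plate hangs centrally in the gap (560,205 in the right half), and the closed fingers are in front of the bat. Next I'll go down beside it.

{"op": "play_rows", "data": {"slide": [[0.0025,0,0.08],[0,0,0.1],[0,0,0.1],[0,0,0.1],[0,0,0.08],[0,0,0.05],[0,0,0.02],[0,0,0.006]], "twist": [[0,0,0],[0,0,0],[0,0,0],[0,0,0],[0,0,0],[0,0,0],[0,0,0],[0,0,0]]}}

```text
t: 17.6
tool_pos: [0.4331, -0.1946, 0.1064]
orientation: [-2.428, -1.993, 0.0]
force: [-0.2, -0.6, 0.7]
opening: 0.0003
gripper_force: 0.0
```

{"op": "play_rows", "data": {"slide": [[0,0.01,0],[0,0.02,0],[0,0.02,0],[0,0.02,0],[0,0.02,0],[0,0.02,0],[0,0.01,0],[0,0,0]], "twist": [[0,0,0],[0,0,0],[0,0,0],[0,0,0],[0,0,0],[0,0,0],[0,0,0],[0,0,0]]}}

```text
t: 18.4
tool_pos: [0.4628, -0.2004, 0.1063]
orientation: [-2.428, -1.993, -0.0]
force: [0.1, 0.2, -0.4]
opening: 0.0008
gripper_force: 0.0
```

```bash
python3 - <<'E'
from m import *
s=robot.read_state(); print(s["t"],s["force"],s["tool_pos"],D(s["tool_pos"][None]))
p,e=cams.read_camera("side")
cv2.imwrite("pics/s6.png",cv2.resize(p[190:280,160:250,::-1],(600,600),interpolation=cv2.INTER_CUBIC))
E
```

```text
18.4 [ 0.0936  0.1567 -0.4468] [ 0.4628 -0.2004  0.1063] [[-0.0176 -0.156   0.1063]]
```

View pics/s6.png

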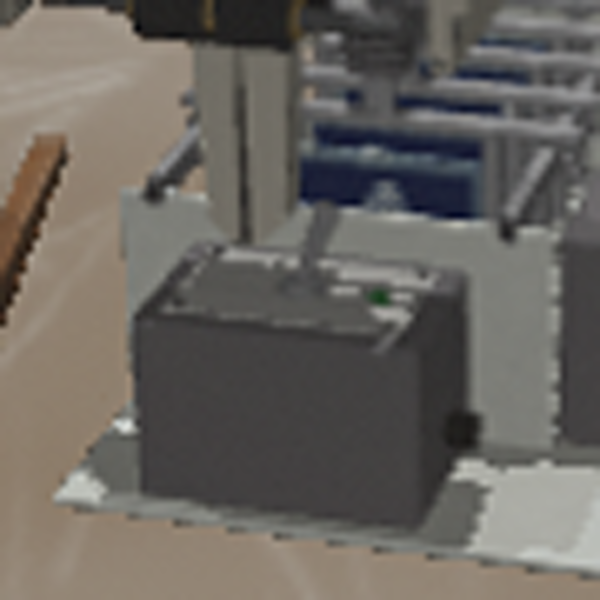

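The bat now leans right, foot (290,285) to tip (325,210), towards the green dot at (380,297), and the fingers are clear of it. I'll back off, rise and verify.

{"op": "play_rows", "data": {"slide": [[0,-0.04,0],[0,-0.05,0],[0,-0.03,0],[0,0,-0.04],[0,0,-0.1],[0,0,-0.15],[0,0,-0.15],[0,0,-0.1]], "twist": [[0,0,0],[0,0,0],[0,0,0],[0,0,0],[0,0,0],[0,0,0],[0,0,0],[0,0,0]]}}

```text
t: 19.25
tool_pos: [0.434, -0.195, 0.2455]
orientation: [2.425, 1.99, 0.003]
force: [0.1, -0.3, -0.5]
opening: 0.0003
gripper_force: 0.0
```

{"op": "play_rows", "data": {"slide": [[-0.1,-0.1,0],[-0.1,-0.1,0],[-0.1,-0.1,0],[-0.1,-0.1,0],[0,0,0],[0,0,0],[0,0,0],[0,0,0]], "twist": [[0,0,0],[0,0,0],[0,0,0],[0,0,0],[0,0,0],[0,0,0],[0,0,0],[0,0,0]]}}

```text
t: 20.05
tool_pos: [0.3162, -0.2726, 0.2416]
orientation: [2.427, 1.995, 0.0]
force: [0.0, 0.1, -0.4]
opening: 0.0004
gripper_force: 0.0
```

```bash
python3 - <<'E'
from m import *
look(.114)
for d,cc in((cams.read_camera("top")[1],cams.get_calibration("top")),(cams.read_camera("side")[1],c)):
    P=cloud(d,cc).reshape(-1,3); Q=D(P[np.isfinite(P[:,0])]); b=Q[(Q[:,2]>.108)&(Q[:,2]<.13)&(abs(Q[:,1]+.156)<.02)&(abs(Q[:,0])<.05)]; print("bat",len(b),b.mean(0) if len(b) else "")
d=cams.read_camera("top")[1]; cc=cams.get_calibration("top")
for g in grips(d,cc): print(*g)
E
```

```text
grip -0.0535 92 [ 0.0019 -0.0609  0.1471] [ 0.0003 -0.0572  0.1462]
grip -0.0191 64 [ 0.0039 -0.0252  0.1499] [ 0.0006 -0.0242  0.147 ]
grip 0.0534 52 [0.0031 0.0479 0.1504] [0.0008 0.0499 0.1472]
grip 0.088 47 [0.004  0.0826 0.1498] [0.001  0.0845 0.1469]
wet bar 214 [0.0186 0.013  0.1112] [-0.0806 -0.0047  0.1001] [0.1098 0.0349 0.119 ] mid [0.0044 0.0135 0.1132] slope 0.0036636936668046575
orange 40 [0.0016 0.0116 0.1514] [0.0017 0.0139 0.146 ]
{'t': np.float64(20.1), 'force': array([-0.4829, -0.4392,  0.6331]), 'opening': np.float64(0.0004), 'gripper_force': np.float64(0.0), 'tool_pos': array([ 0.3162, -0.2725,  0.2414]), 'wrist_torque': array([-0.0442, -0.099 ,  0.0139])} (np.float64(-11.15339488169942), array([ 0.    ,  0.0003, -1.    ]))
bat 12 [ 0.009  -0.1545  0.1183]
bat 23 [ 0.0113 -0.1596  0.1163]
52 [250.4 226.9] [0.5264 0.0358 0.156 ]
51 [262.7 229.3] [0.5199 0.0018 0.156 ]
51 [275.5 231.6] [ 0.5137 -0.033   0.156 ]
52 [288.7 234.5] [ 0.5058 -0.0694  0.156 ]
55 [301. 237.] [ 0.4991 -0.1029  0.156 ]
```

Both cameras put the bat tip about 10 mm to the +x side, the plate is centred at hanging height, and the neighbours haven't moved.

```bash
python3 -c "
from plant import robot
print(robot.close_job())"
```

```text
the job is handed in; nothing more can be done
None
```

The orange-gripped plate hangs on both dryer rails, centred in the wide gap with the other plates unmoved; the fan switch is over to the green dot, and the job was handed in at about 20 s.

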